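# Hold the bean dispenser's sprung gate half open over the scoop

## Task

I am about to pour beans into the dispenser. Set the brass coffee scoop down gently, upright and centred, on the small round stand under the chute and let go of it; only then slide the dispenser's sprung gate to half open (white line on its blue tab at the red mark), never near its far end, and keep holding it there: the program finishes while still holding the gate against its spring. Leave the cup, the tamper and the yellow bowl where they are.

Things in the scene. Friction and masses are not known exactly. Their poses are not given: they have to be found in the camera images.
- dispenser: Fixed bean dispenser, base plate 325 x 130 x 8 mm: scoop stand in front, sloping steel chute behind it, then a wooden tower with a glass hopper, 330 mm high, behind x +174 mm. Origin on the worktop under the stand's axis; x points from stand to tower, y along the gate's opening direction (left seen from the stand), z up. Position and yaw vary.
- chute_lip (a point): Middle of the lower edge of the chute's lip, 36 mm behind the stand's axis (dispenser x +36 mm), z 92 mm. The chute is 50 mm wide; its side walls are up to z 113 mm at the lip and rise to the rear. The gate's rails cross it at dispenser x +85 to +105 mm, y -40 to +95 mm, top at z 156 mm; a spring tube 18 mm thick at z 134 mm goes on to y +154 mm.
- scoop_stand: Fixed small round pedestal of the dispenser, steel with a flat cork top of 40 mm diameter, 55 mm above the worktop, no rim. Same origin and axes as the dispenser.
- stand_top (a point): Centre of the cork top of the scoop stand, where the scoop's bowl belongs.
- gate (a joint): Opening of the sprung gate, m: 0 closed (start, resting), 0.050 fully open, half open = 0.025. The gate slides along the dispenser's +y. A spring closes it: about 3 N when closed, 7 N at half, 11 N when fully open; let go, it slides shut.
- gate_tab (a point): Centre of the top of the gate's upright blue grip tab, which moves with the gate: 14 mm thick along the sliding direction (dispenser y), 26 mm across it, grippable over its upper 40 mm; top at z 202 mm, at dispenser x +95 mm. White line down its front; on the rail below are three marks on the dark metal 25 mm apart: white (closed), red (half), white (full).
- scoop: Loose brass coffee scoop, 45 g: round open bowl 42 mm outer diameter, 25 mm high, flat bottom 32 mm across, with a thin flat handle 12 mm wide at rim height. Origin on the underside; z up; the bowl's centre is at y +20 mm and the handle points along -y to y -41 mm. The bowl can be gripped across its diameter along the scoop's x.
- scoop_bowl (a point): Centre of the underside of the scoop's bowl.
- dark_cup: Dark espresso cup, bystander, 64 x 87 x 50 mm, origin on its underside. Not to be disturbed.
- coffee_tamper: Coffee tamper with steel base and wooden grip, bystander, 54 mm across, 81 mm high, origin under its centre. Not to be disturbed.
- yellow_bowl: Little yellow pinch bowl, bystander, 52 mm across, 18 mm high, origin under its centre. Not to be disturbed.
Not all that is in view belongs to the job. Of the things that look like the scoop, take the one that is farthest to the robot's right at the start.

How it is judged:
On the way, in this order (a step that is already met when the one before it is completed fails the run):
1. the scoop stands upright on the stand, released, with the gate closed (horizontal distance between scoop_bowl and stand_top below 0.011 m and z of scoop_bowl in the frame of stand_top between -0.004 and 0.005 m and angle between scoop's own z axis and vertical below 0.12 rad and contact force between scoop and scoop_stand above 0.1 N and contact force between scoop and the fingers below 0.05 N and contact force between scoop and the arm below 0.05 N and value of joint gate below 0.004 m), for 0.3 s.
2. the gate is held at half travel by the robot over the standing scoop (horizontal distance between scoop_bowl and stand_top below 0.011 m and z of scoop_bowl in the frame of stand_top between -0.004 and 0.005 m and angle between scoop's own z axis and vertical below 0.12 rad and contact force between scoop and scoop_stand above 0.1 N and contact force between scoop and the fingers below 0.05 N and contact force between scoop and the arm below 0.05 N and value of joint gate between 0.02 and 0.03 m and contact force between any of the fingers, the arm and gate above 3 N), for 0.5 s.
At the end, for the whole second after the job is handed in: The scoop stands on the stand alone, upright (within 0.12 rad), bowl centre within 11 mm of the stand's axis, untouched by the robot; the gate is at 20 to 30 mm of its 50 mm travel and the robot holds it there with a contact force of more than 3 N (all of step 2 and linear speed of scoop below 0.02 m/s); the arm keeps its last pose, push and grip.
It fails at once if the gate is opened while the scoop is not standing on the stand (value of joint gate above 0.008 m and not (horizontal distance between scoop_bowl and stand_top below 0.011 m and z of scoop_bowl in the frame of stand_top between -0.004 and 0.005 m and angle between scoop's own z axis and vertical below 0.12 rad)).
It fails at once if the gate is pulled near its far end (beyond 42 mm) (value of joint gate above 0.042 m).
It fails at once if the scoop is dropped or knocked flying (faster than 0.7 m/s and out of the fingers) (linear speed of scoop above 0.7 m/s and contact force between scoop and the fingers below 0.05 N).
It fails at once if the cup, the tamper or the yellow bowl is moved by more than 20 mm (distance of any of dark_cup, coffee_tamper, yellow_bowl from where it was at the start of the episode above 0.02 m).
It also fails if it takes over 61 s, if anything falls off the work surface, if the arm or the gripper's body presses on something with over 40 N, if the wrist force passes 120 N, or if a joint passes its speed limit or range.

## Robot

A 6-joint arm with a two-finger parallel gripper is mounted at the origin on a cart in front of the work surface, level with it; the furniture and walls round the work are solid. World frame = base frame: x ahead of the robot, y to its left, z up, the work surface at z = 0. Lengths are in m, angles in rad, forces in N, time in s.
With the tool pointing down it reaches from about 0.35 to 0.975 m from the base axis. Payload 4.9 kg.
Tool frame: the origin (TCP) lies between the finger pads; the fingertips stand 22 mm ahead of it and the grasp point (between the pads) lies 3 mm ahead of it; z points along the fingers, y is the line along which they close (so a half turn about z gives the same grasp; the last joint's range is limited). The gripper opens to 85 mm and grips with 20 to 120 N. Pads are 22 mm wide; open, the fingers measure 114 mm over their backs; the gripper's body (76 mm by 85 mm) begins 54 mm behind the grasp point. The pads swing forward as they close: fully open they stand 13 mm farther back than shut.
Start: joints at [-0.119, 0.053, 1.613, -0, 1.476, -0.119], TCP at [0.625, 0, 0.253] pointing down, gripper open.
Joint ranges: [-3.01, 3.01], [-1.01, 2.22], [0.06, 2.58], [-1.02, 4.17], [0.09, 2.62], [-3.14, 3.14]. Speed limits (rad/s): [2.57, 2.57, 3.14, 3.14, 3.14, 3.14].

## Interface

Orientations are given as a unit quaternion [w, x, y, z].
In Python, from plant import state, grab_frame, get_calibration, job_done, recognise, regions_of gives the robot as it stands.
- The arm moves only by the tool apply_moves, never from a script. Its argument "targets" is a list of rows, each an object with "translation": the shift along the tool's x, y, z normalised to -1 to 1, where 1 is 100 mm, a list of three; "twist": the turn about the tool's z normalised to -1 to 1, where 1 is 0.1 rad; "hand": the opening, from 0 (shut) to 1 (fully open). A call has 1 to 8 rows; each row shifts and turns the commanded pose from where the row before left it, along the tool's axes as they then stand; what a row does not reach is not made up. A row lasts 1/10 s, in which the tool goes at most 50 mm and 8.59 degrees, less where a joint would pass 70% of its speed; a pose out of reach is approached as far as the arm can. A call with a number of a shift or a turn outside -1 to 1 is refused whole. A call with a gripper value outside its range is refused whole. The fingers move at their own pace and stop on an object; the grip force is fixed at half the most. Time passes only in rows, so rows that do not move let the fingers close. It gives the time, the measured TCP pose, the force, the opening and the grip force at its end, in the units of the state.
- state(): the state, without advancing time (a new reading comes with each control period).
- grab_frame(name): name is "scene" or "side" or "wrist"; returns the picture (384x512x3 uint8, red, green, blue); there is no depth.
- get_calibration(name): a dict with "camera_matrix" (3x3 intrinsics, pixels), "D" ([k1, k2, p1, p2, k3] as OpenCV has them; the pictures are not rectified), "pose" (4x4, takes a point from camera to world coordinates). Camera axes: x right, y up, looking along -z (the intrinsics and any distortion apply to the point x, -y, -z); pixel columns grow to the right and rows downward; lengths in m; the calibration is good to about 2 mm. A picture is of the moment at which its call begins: read the wrist's pose just before it. get_calibration takes no time and is no camera call; for the wrist camera it gives the pose at the moment of the call.
- job_done(): hands the job in; it is judged then, once.
Trained networks look in the newest picture that a camera, given by its name, has taken for a name from the list of things; names that differ only in an ending like _2 or _b are one class to them, and where a whole thing is asked for, a point or a joint stands for the part that bears it (a point fixed in the world has none). Each returns a list of dicts, best first, with "score" (0 to 1); they miss things now and then, are a little off and sometimes report something else, mostly with a low value. They report only what shows in the picture. A call takes as long as a camera call. They do not tell look-alikes from the thing itself.
- recognise(camera, query): "point" ([x, y, z] in m, in world coordinates, good to about 4 mm: the middle of the surface that is visible of it).
- regions_of(camera, query): "pixels" (384x512 bool, what is visible of it).
The state is a dict: "time": time; "joint_pos": joint angles; "joint_vel": joint speeds; "joint_efforts": joint torques, N m; "tool_pos": TCP position; "tool_rot": TCP orientation; "contact_force": force on the tool from outside, world axes, zero at the start; "ft_torque": the same for the moment, N m; "gripper_width": opening from 0.0 (shut) to 1.0 (fully open); "grasp_force": force on a finger pad.
Only numpy, scipy, OpenCV 4.12 (cv2) and the standard library are available. Lean on these libraries where they do the work, as an engineer would, in place of code of your own. Each camera call takes 0.05 s, during which the arm holds its last target. There are 200 camera calls.

## Working session

There is one attempt and no reset: what is moved stays moved. The work goes in short steps, Python scripts to look and compute and a tool call to move; the robot and the scene stay as the last step left them, time stands still between calls to the robot, and variables do not carry over. Pictures are saved under pics/ and viewed, at most 10 in all, crops included, and the job is handed in when it is done.

Besides the shell and the picture viewer there is one more tool, called after "Call:" as name(argument=value, ...) on one line, values as JSON. apply_moves: Moves the arm, as the interface text tells. Its arguments: {"type":"object","properties":{"targets":{"type":"array"}},"required":["targets"]}

```bash
ls; mkdir -p pics
cat > h.py <<'E'
import numpy as np, cv2
from plant import *
def project(cam,P,T=None):
    c=get_calibration(cam);T=np.array(c['pose']) if T is None else T
    p=(np.asarray(P,float).reshape(-1,3)-T[:3,3])@T[:3,:3]
    p=p*[1,-1,-1]
    return cv2.projectPoints(p,np.zeros(3),np.zeros(3),np.array(c['camera_matrix']),np.array(c['D'],float))[0].reshape(-1,2)
def onplane(cam,px,z):
    c=get_calibration(cam);T=np.array(c['pose'])
    u=cv2.undistortPoints(np.array(px,float).reshape(-1,1,2),np.array(c['camera_matrix']),np.array(c['D'],float)).reshape(-1,2)
    d=np.c_[u[:,0],-u[:,1],-np.ones(len(u))]@T[:3,:3].T
    return T[:3,3]+d*((np.reshape(z,(-1,1))-T[2,3])/d[:,2:])
def save(cam,name):
    im=grab_frame(cam);cv2.imwrite(f'pics/{name}.png',im[...,::-1]);return im
E
python3 - <<'E'
from h import *
a=save('scene','scene');b=save('side','side')
cv2.imwrite('pics/both.png',cv2.resize(np.vstack([a,b])[...,::-1],(400*512//400*1,768))[:600] if 0 else cv2.resize(np.hstack([a,b])[...,::-1],(800,300)))
for c in('scene','side'):
    for q in('scoop','scoop_stand','gate_tab','dispenser','dark_cup','coffee_tamper','yellow_bowl'):
        for r in recognise(c,q): print(c,q,round(r['score'],2),np.round(r['point'],3),project(c,r['point']).round())
print(state()['time'])
E
```

```text
pics
scene scoop 0.67 [ 0.403 -0.047  0.018] [[245. 246.]]
scene scoop 0.51 [ 0.552 -0.051  0.016] [[283. 231.]]
scene scoop 0.48 [ 0.492 -0.178  0.02 ] [[295. 255.]]
scene scoop_stand 0.69 [0.455 0.148 0.018] [[224. 215.]]
scene gate_tab 0.53 [0.549 0.128 0.168] [[249. 170.]]
scene dispenser 0.69 [0.63  0.111 0.102] [[271. 183.]]
scene dark_cup 0.8 [0.441 0.38  0.036] [[186. 187.]]
scene dark_cup 0.65 [ 0.488 -0.179  0.017] [[294. 257.]]
scene coffee_tamper 0.74 [0.337 0.255 0.027] [[178. 211.]]
scene yellow_bowl 0.47 [ 0.415 -0.378  0.013] [[324. 305.]]
side scoop 0.64 [ 0.41  -0.048  0.013] [[266. 226.]]
side scoop 0.43 [ 0.501 -0.183  0.011] [[305. 208.]]
side scoop 0.41 [ 0.557 -0.053  0.015] [[270. 192.]]
side dispenser 0.96 [0.691 0.152 0.29 ] [[217. 109.]]
side coffee_tamper 0.41 [0.345 0.247 0.013] [[181. 235.]]
side yellow_bowl 0.47 [ 0.414 -0.378  0.005] [[360. 233.]]
0.8
```

View pics/scene.png

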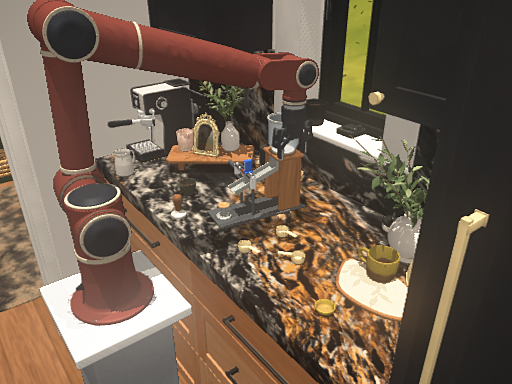

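View pics/side.png

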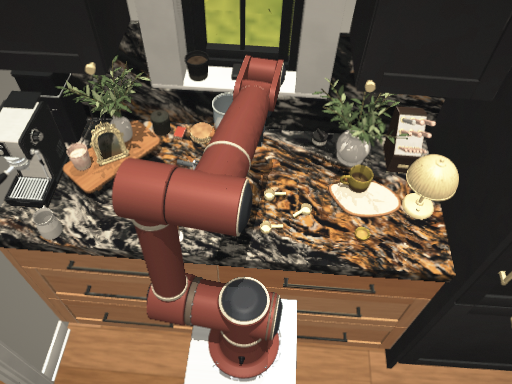

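Scene picture: three scoop-like things at pixels (245,246), (283,231) and (295,257), with the dispenser at about (262,190), tab at (249,165) and stand at (222,212). The rightmost (lowest y) is (295,257), world (0.495, -0.18), so I choose that one. Next is one close crop plus the wrist view.

Run:
```python
from h import *
a=cv2.imread('pics/scene.png')[150:275,190:335]
b=save('wrist','w0')[...,::-1]
m=np.hstack([cv2.resize(a,(400,345)),cv2.resize(b,(400,300),interpolation=3).copy() if 0 else cv2.copyMakeBorder(cv2.resize(b,(400,300)),0,45,0,0,0)])
cv2.imwrite('pics/m1.png',m)
for q in('scoop','scoop_stand','gate_tab','dispenser'):
    for r in recognise('wrist',q): print(q,round(r['score'],2),np.round(r['point'],3),project('wrist',r['point']).round())
print(np.round(get_calibration('wrist')['pose'],3)); s=state();print(s['tool_pos'],s['tool_rot'])
# scoop orientation from regions
for c in('scene','side'):
    for r in regions_of(c,'scoop'):
        v,u=np.nonzero(r['pixels']);P=onplane(c,np.c_[u,v],0.02)[:,:2];mu=P.mean(0)
        w,V=np.linalg.eigh(np.cov((P-mu).T));ax=V[:,1];t=(P-mu)@ax
        if abs(t.min())>t.max(): ax=-ax;t=-t
        print(c,len(u),mu.round(3),'handle dir',ax.round(2),'ext',t.min().round(3),t.max().round(3),round(r['score'],2))
```

```text
scoop 0.94 [ 0.506 -0.196  0.014] [[172. 297.]]
scoop 0.73 [ 0.402 -0.048  0.013] [[ 81. 199.]]
scoop 0.64 [ 0.554 -0.056  0.009] [[200. 204.]]
scoop 0.46 [0.461 0.148 0.053] [[82. 19.]]
scoop_stand 0.81 [0.461 0.15  0.054] [[82. 16.]]
gate_tab 0.66 [0.55  0.127 0.16 ] [[135.  15.]]
dispenser 0.88 [0.642 0.089 0.214] [[288.  74.]]
[[ 1.     0.     0.     0.625]
 [-0.001  0.952  0.307  0.079]
 [-0.    -0.307  0.952  0.373]
 [ 0.     0.     0.     1.   ]]
[ 6.24985682e-01 -1.48156222e-05  2.53298819e-01] [-3.98252791e-06  7.07116860e-01  7.07096702e-01 -1.30051074e-05]
scene 153 [ 0.403 -0.051] handle dir [-0.2  -0.98] ext -0.033 0.038 0.75
side 135 [ 0.402 -0.053] handle dir [ 0.31 -0.95] ext -0.028 0.05 0.65
side 132 [ 0.489 -0.181] handle dir [-0.72  0.69] ext -0.029 0.047 0.49
```

View pics/m1.png

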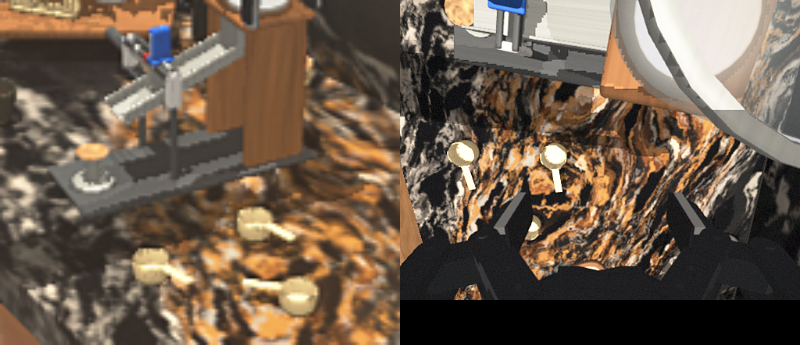

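The crop shows all three are scoops. The rightmost, at scene (295,257), has its handle pointing to image left, roughly world (-0.7,+0.7). Moving above it with the camera along the handle.

Call:
apply_moves(targets=[{"translation":[-0.4,-0.13,0],"twist":0,"hand":1},{"translation":[-0.4,-0.13,0],"twist":0,"hand":1},{"translation":[-0.4,-0.13,0],"twist":0,"hand":1},{"translation":[-0.4,-0.13,0],"twist":0,"hand":1},{"translation":[-0.4,-0.13,0],"twist":0,"hand":1},{"translation":[-0.4,-0.13,0],"twist":0,"hand":1}])

```text
time: 1.75
tool_pos: [0.5463, -0.2415, 0.2535]
tool_rot: [0.0, 0.707, 0.707, 0.0]
contact_force: [0.8, -0.4, -1.9]
gripper_width: 0.999
grasp_force: 0.0
```

Call:
apply_moves(targets=[{"translation":[0,0,0],"twist":-1,"hand":1},{"translation":[0,0,0],"twist":-1,"hand":1},{"translation":[0,0,0],"twist":-1,"hand":1},{"translation":[0,0,0],"twist":-1,"hand":1},{"translation":[0,0,0],"twist":-1,"hand":1},{"translation":[0,0,0],"twist":-1,"hand":1},{"translation":[0,0,0],"twist":-1,"hand":1},{"translation":[0,0,0],"twist":-1,"hand":1}])

```text
time: 2.55
tool_pos: [0.547, -0.24, 0.2533]
tool_rot: [-0.0, 0.374, 0.927, 0.0]
contact_force: [-0.5, -0.1, 0.4]
gripper_width: 0.998
grasp_force: 0.0
```

```bash
cat >> h.py <<'E'
from scipy.spatial.transform import Rotation as Ro
def tool():
    s=state();w,x,y,z=s['tool_rot'];return np.array(s['tool_pos']),Ro.from_quat([x,y,z,w]).as_matrix(),s
E
python3 - <<'E'
from h import *
p,R,s=tool();print(s['time'],p.round(4),R.round(3).tolist())
save('wrist','w1')
for q in('scoop','scoop_stand','gate_tab'):
    for r in recognise('wrist',q): print(q,round(r['score'],2),np.round(r['point'],3),project('wrist',r['point']).round())
for r in regions_of('wrist','scoop'):
    v,u=np.nonzero(r['pixels']);P=onplane('wrist',np.c_[u,v],0.025)[:,:2];mu=P.mean(0)
    w,V=np.linalg.eigh(np.cov((P-mu).T));ax=V[:,1];t=(P-mu)@ax
    if abs(t.min())>t.max(): ax=-ax;t=-t
    print(len(u),mu.round(3),'handle dir',ax.round(2),'ext',t.min().round(3),t.max().round(3),'bowl',(mu+ax*(t.max()-.061)).round(3),(mu+ax*(t.min()+.021)).round(3),round(r['score'],2))
E
```

```text
2.55 [ 0.547  -0.24    0.2533] [[-0.72, 0.694, 0.0], [0.694, 0.72, 0.0], [0.0, 0.0, -1.0]]
scoop 0.63 [ 0.555 -0.045  0.01 ] [[385.  46.]]
scoop 0.59 [ 0.491 -0.177  0.01 ] [[260.  90.]]
1512 [ 0.491 -0.176] handle dir [-0.63  0.78] ext -0.032 0.05 bowl [ 0.498 -0.184] [ 0.498 -0.184] 0.97
1882 [ 0.552 -0.058] handle dir [ 0.09 -1.  ] ext -0.03 0.052 bowl [ 0.551 -0.049] [ 0.551 -0.049] 0.65
```

View pics/w1.png

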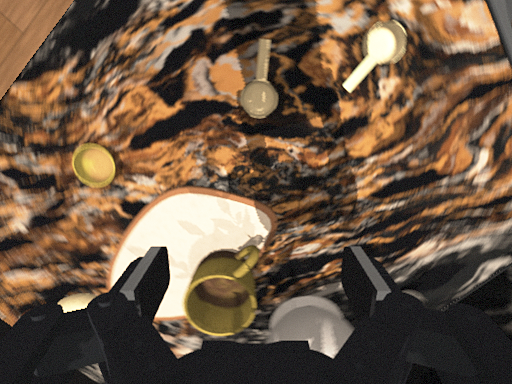

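The wrist view shows the target with its bowl at (260,98) and handle to (265,41). The 82 mm length and the scene and side positions agree: bowl centre (0.498,-0.184), handle direction (-0.63,0.78).

Call:
apply_moves(targets=[{"translation":[0,0,0],"twist":0.62,"hand":1},{"translation":[0,0,0],"twist":0.62,"hand":1},{"translation":[0.37,-0.015,0.2],"twist":0,"hand":1},{"translation":[0.37,-0.015,0.2],"twist":0,"hand":1},{"translation":[0,0,0.45],"twist":0,"hand":1},{"translation":[0,0,0.45],"twist":0,"hand":1},{"translation":[0,0,0],"twist":0,"hand":1}])

```text
time: 3.5
tool_pos: [0.4937, -0.1816, 0.1165]
tool_rot: [-0.007, 0.433, 0.901, 0.0]
contact_force: [-1.2, 0.4, 0.4]
gripper_width: 1.0
grasp_force: 0.0
```

Run:
```python
from h import *
p,R,s=tool();print(s['time'],p.round(4))
save('wrist','w2')
for r in regions_of('wrist','scoop'):
    v,u=np.nonzero(r['pixels']);P=onplane('wrist',np.c_[u,v],0.025)[:,:2];mu=P.mean(0)
    w,V=np.linalg.eigh(np.cov((P-mu).T));ax=V[:,1];t=(P-mu)@ax
    if abs(t.min())>t.max(): ax=-ax;t=-t
    b=mu+ax*(t.max()-.061)
    print(len(u),'px',u.mean(),v.mean(),mu.round(3),'handle dir',ax.round(2),'ext',t.min().round(3),t.max().round(3),'bowl',b.round(3),'tool',((np.r_[b,0]-p)@R).round(4),'dir in tool',(np.r_[ax,0]@R).round(2),round(r['score'],2))
print(project('wrist',p+R@[0,0,.09]))
```

```text
3.5 [ 0.4937 -0.1816  0.1165]
3176 px 256.6152392947103 194.67978589420656 [ 0.497 -0.179] handle dir [-0.64  0.77] ext -0.034 0.05 bowl [ 0.504 -0.188] tool [-0.0126  0.0044  0.1163] dir in tool [ 1.   -0.02  0.01] 0.86
4280 px 429.19135514018694 121.1927570093458 [ 0.558 -0.059] handle dir [ 0.12 -0.99] ext -0.03 0.054 bowl [ 0.557 -0.052] tool [0.0601 0.1314 0.1165] dir in tool [-0.85 -0.53 -0.01] 0.63
908 px 246.15859030837004 21.38876651982379 [ 0.416 -0.091] handle dir [-0.11  0.99] ext -0.016 0.017 bowl [ 0.421 -0.134] tool [ 0.0811 -0.0264  0.1176] dir in tool [0.84 0.54 0.01] 0.6
[[251.38373204 194.45712558]]
```

View pics/w2.png

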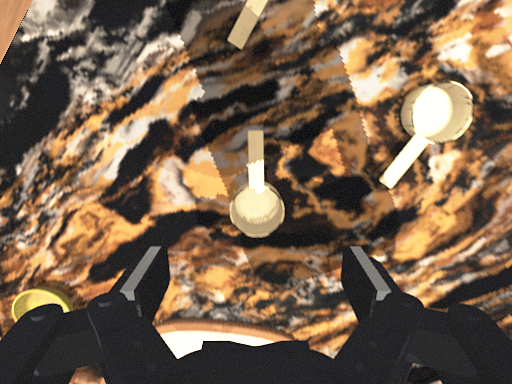

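The target's bowl is at (257,210) and its handle runs straight up the image. The grasp line projects to (251,194), so the correction is about -12 mm in tool x and +4 mm in tool y. I'll check that the arm has settled, then descend.

Call:
apply_moves(targets=[{"translation":[-0.1,0.04,0.2],"twist":0,"hand":1},{"translation":[0,0,0],"twist":0,"hand":1},{"translation":[0,0,0],"twist":0,"hand":1},{"translation":[0,0,0],"twist":0,"hand":1}])

```text
time: 4.0
tool_pos: [0.5088, -0.1901, 0.1057]
tool_rot: [0.002, 0.433, 0.902, -0.0]
contact_force: [0.2, 0.2, -0.6]
gripper_width: 0.999
grasp_force: 0.0
```

Run:
```python
from h import *
p,R,s=tool();print(s['time'],p.round(4),R.round(3).tolist())
save('wrist','w3')
for r in regions_of('wrist','scoop'):
    v,u=np.nonzero(r['pixels'])
    if abs(u.mean()-256)>60 or v.mean()<100: continue
    P=onplane('wrist',np.c_[u,v],0.025);Q=((P-p)@R)[:,:2]
    x=Q[:,0];print('x range',x.min(),x.max(),'y mid bowl',np.ptp(Q[x<np.median(x)][:,1]),(Q[:,1].min()+Q[:,1].max())/2,'rim centre x from handle end',x.max()-.061)
```

```text
4.0 [ 0.5088 -0.1901  0.1057] [[-0.626, 0.78, 0.003], [0.78, 0.626, -0.002], [-0.003, 0.001, -1.0]]
x range -0.007681892919633314 0.07282130237678047 y mid bowl 0.041102628902339435 -0.005431983060500471 rim centre x from handle end 0.011821302376780474
```

Once settled, the bowl is 41 mm wide and 12 mm ahead in tool x, -5 mm in y. That agrees with the first estimate.

Call:
apply_moves(targets=[{"translation":[0.06,-0.025,0.1],"twist":0,"hand":1},{"translation":[0.06,-0.025,0.1],"twist":0,"hand":1},{"translation":[0,0,0.2],"twist":0,"hand":1},{"translation":[0,0,0.2],"twist":0,"hand":1},{"translation":[0,0,0.19],"twist":0,"hand":1},{"translation":[0,0,0],"twist":0,"hand":1},{"translation":[0,0,0],"twist":0,"hand":1},{"translation":[0,0,0],"twist":0,"hand":1}])

```text
time: 4.9
tool_pos: [0.4968, -0.1834, 0.0252]
tool_rot: [0.001, 0.433, 0.902, -0.0]
contact_force: [-0.2, -0.2, 1.4]
gripper_width: 1.001
grasp_force: 0.0
```

Call:
apply_moves(targets=[{"translation":[0,0,0],"twist":0,"hand":0},{"translation":[0,0,0],"twist":0,"hand":0},{"translation":[0,0,0],"twist":0,"hand":0},{"translation":[0,0,0],"twist":0,"hand":0},{"translation":[0,0,0],"twist":0,"hand":0},{"translation":[0,0,0],"twist":0,"hand":0},{"translation":[0,0,0],"twist":0,"hand":0}])

```text
time: 5.6
tool_pos: [0.497, -0.1836, 0.0253]
tool_rot: [0.001, 0.433, 0.902, -0.0]
contact_force: [-1.3, 0.6, 6.0]
gripper_width: 0.456
grasp_force: 60.5
```

Call:
apply_moves(targets=[{"translation":[0,0,-0.2],"twist":0,"hand":0},{"translation":[0,0,-0.4],"twist":0,"hand":0},{"translation":[0,0,-0.4],"twist":0,"hand":0},{"translation":[0,0,-0.4],"twist":0,"hand":0},{"translation":[0,0,-0.4],"twist":0,"hand":0},{"translation":[0,0,-0.4],"twist":0,"hand":0},{"translation":[0,0,-0.2],"twist":0,"hand":0},{"translation":[0,0,0],"twist":-0.9,"hand":0}])

```text
time: 6.4
tool_pos: [0.4978, -0.184, 0.2688]
tool_rot: [0.004, 0.391, 0.921, -0.0]
contact_force: [1.0, -0.1, 0.1]
gripper_width: 0.455
grasp_force: 60.5
```

Call:
apply_moves(targets=[{"translation":[0,0,0],"twist":-0.9,"hand":0},{"translation":[0,0,0],"twist":-0.9,"hand":0},{"translation":[0,0,0],"twist":-0.9,"hand":0},{"translation":[0,0,0],"twist":-0.9,"hand":0},{"translation":[0,0,0],"twist":-0.9,"hand":0},{"translation":[0,0,0],"twist":-0.9,"hand":0},{"translation":[0,0,0],"twist":-0.9,"hand":0},{"translation":[0,0,0],"twist":-0.9,"hand":0}])

```text
time: 7.2
tool_pos: [0.496, -0.183, 0.2634]
tool_rot: [-0.001, 0.041, 0.999, 0.0]
contact_force: [-0.1, 0.5, -0.8]
gripper_width: 0.455
grasp_force: 60.5
```

Call:
apply_moves(targets=[{"translation":[0.1,0.37,0],"twist":-0.9,"hand":0},{"translation":[0.1,0.37,0],"twist":0,"hand":0},{"translation":[0.1,0.37,0],"twist":0,"hand":0},{"translation":[0.1,0.37,0],"twist":0,"hand":0},{"translation":[0.1,0.37,0],"twist":0,"hand":0},{"translation":[0.07,0.37,0],"twist":0,"hand":0},{"translation":[0,0,0],"twist":0,"hand":0},{"translation":[0,0,0],"twist":0,"hand":0}])

```text
time: 8.0
tool_pos: [0.4412, 0.0397, 0.2638]
tool_rot: [-0.0, -0.004, 1.0, -0.0]
contact_force: [0.2, -0.2, -1.1]
gripper_width: 0.455
grasp_force: 60.6
```

Run:
```python
from h import *
p,R,s=tool();print(s['time'],p.round(4),R.round(3).tolist(),s['grasp_force'],s['gripper_width'])
save('wrist','w4')
for q in('scoop','scoop_stand','gate_tab','dispenser'):
    for r in recognise('wrist',q): print(q,round(r['score'],2),np.round(r['point'],3),project('wrist',r['point']).round())
```

```text
8.0 [0.4412 0.0397 0.2638] [[-1.0, -0.007, -0.0], [-0.007, 1.0, -0.0], [0.0, -0.0, -1.0]] 60.606855154037476 0.45451079887322204
scoop 0.95 [ 0.407 -0.048  0.014] [[184. 132.]]
scoop 0.9 [0.44  0.038 0.257] [[253. 262.]]
scoop 0.88 [ 0.556 -0.057  0.012] [[186. 241.]]
scoop_stand 0.76 [0.455 0.149 0.054] [[351. 179.]]
gate_tab 0.52 [0.548 0.144 0.122] [[357. 284.]]
dispenser 0.83 [0.515 0.142 0.011] [[332. 214.]]
dispenser 0.71 [0.452 0.148 0.054] [[351. 177.]]
```

View pics/w4.png

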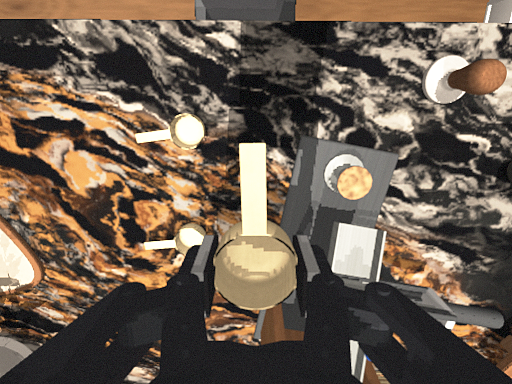

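The cork top shows at (354,183). The base plate's front corners are at (303,136) and (398,155), the chute lip is at about (358,225), and the scoop is held with its handle straight up the image.

Run:
```python
from h import *
p,R,s=tool()
im=cv2.imread('pics/w4.png')
roi=im[155:210,325:385];hsv=cv2.cvtColor(roi,cv2.COLOR_BGR2HSV)
m=((hsv[...,1]>90)&(hsv[...,2]>90)).astype(np.uint8)
n,l,st,ce=cv2.connectedComponentsWithStats(m);k=1+st[1:,4].argmax()
c=cv2.findContours((l==k).astype(np.uint8),0,1)[0][0];e=cv2.minEnclosingCircle(c);print('cork',st[k],e)
cx=np.array(e[0])+[325,155];S=onplane('wrist',cx,.055)[0];print('stand',S)
g=cv2.minAreaRect(onplane('wrist',(c[:,0]+[325,155]),.055)[:,:2].astype(np.float32));print(g)
C=onplane('wrist',[[303,136],[398,155],[285,220]],.008);print(C.round(3))
d=C[1]-C[0];print('width',np.linalg.norm(d),'yaw(y axis)',np.degrees(np.arctan2(d[1],d[0]))-90,'side edge', np.degrees(np.arctan2(*(C[2]-C[0])[[1,0]])))
cv2.imwrite('pics/c4.png',cv2.resize(im[120:330,270:512],None,fx=3,fy=2.8,interpolation=2)[:600])
```

```text
cork [ 12  11  35  34 804] ((29.22246742248535, 27.52202606201172), 17.932065963745117)
stand [0.45894055 0.15251266 0.055     ]
((0.45905935764312744, 0.15250608325004578), (0.03936556354165077, 0.03963472694158554), 48.73543167114258)
[[0.412 0.098 0.008]
 [0.436 0.221 0.008]
 [0.526 0.08  0.008]]
width 0.12480643017266282 yaw(y axis) -10.933524647871067 side edge -9.312353899981392
```

View pics/c4.png

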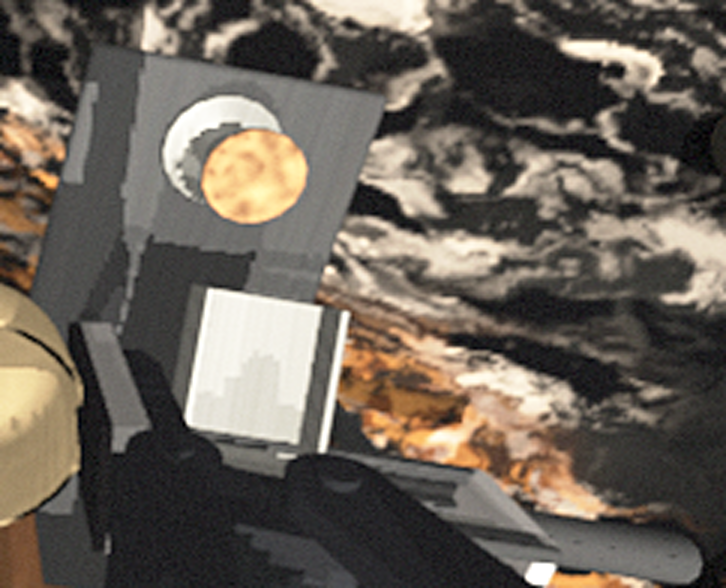

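Run:
```python
from h import *
p,R,s=tool()
Q=(onplane('wrist',[[252,143],[240,143],[265,143],[253,236],[253,306],[215,265],[297,265]],p[2]-.0253+.025)-p)@R
print(Q.round(4))
```

```text
[[ 0.0596 -0.001   0.0003]
 [ 0.0596 -0.0059  0.0003]
 [ 0.0596  0.0042  0.0003]
 [ 0.0182 -0.0007  0.0003]
 [-0.0193 -0.0008  0.0003]
 [ 0.0034 -0.0183  0.0003]
 [ 0.0034  0.0195  0.0003]]
```

Held scoop's bowl centre is within 1 mm of the TCP. Turning to dispenser yaw (about -10.5°), then moving over the stand.

Call:
apply_moves(targets=[{"translation":[0,0,0],"twist":0.95,"hand":0},{"translation":[0,0,0],"twist":0.95,"hand":0},{"translation":[0,0.38,0],"twist":0,"hand":0},{"translation":[0,0.38,0],"twist":0,"hand":0},{"translation":[0.03,0.38,0],"twist":0,"hand":0},{"translation":[0,0,0],"twist":0,"hand":0},{"translation":[0,0,0],"twist":0,"hand":0}])

```text
time: 8.95
tool_pos: [0.4597, 0.1517, 0.2641]
tool_rot: [-0.0, 0.092, 0.996, -0.0]
contact_force: [-0.1, -0.6, -0.5]
gripper_width: 0.452
grasp_force: 60.7
```

Call:
apply_moves(targets=[{"translation":[0,0,0.35],"twist":0,"hand":0},{"translation":[0,0,0.35],"twist":0,"hand":0},{"translation":[0,0,0.35],"twist":0,"hand":0},{"translation":[0,0,0.35],"twist":0,"hand":0},{"translation":[0,0,0.2],"twist":0,"hand":0},{"translation":[0,0,0],"twist":0,"hand":0},{"translation":[0,0,0],"twist":0,"hand":0},{"translation":[0,0,0],"twist":0,"hand":0}])

```text
time: 9.75
tool_pos: [0.461, 0.1515, 0.1064]
tool_rot: [0.002, 0.093, 0.996, 0.0]
contact_force: [0.1, -0.8, -0.1]
gripper_width: 0.455
grasp_force: 60.8
```

Run:
```python
from h import *
p,R,s=tool();print(s['time'],p.round(4),R.round(3).tolist(),'to stand in tool',((np.array([.459,.1525,.0803])-p)@R).round(4))
a=save('wrist','w5');b=save('scene','s5')
x0=150;cv2.imwrite('pics/m5.png',np.hstack([a[:,50:450],cv2.resize(b[140:236,170:270],(400,384))])[...,::-1])
```

```text
9.75 [0.461  0.1515 0.1064] [[-0.983, 0.185, 0.003], [0.185, 0.983, 0.0], [-0.003, 0.001, -1.0]] to stand in tool [0.0023 0.0006 0.0261]
```

View pics/m5.png

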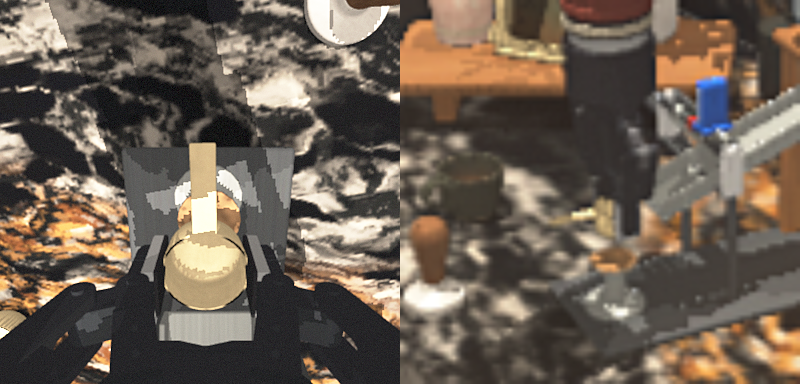

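The wrist and scene views show the scoop right above the cork, with the plate edges square to the tool. Lowering gently.

Call:
apply_moves(targets=[{"translation":[0.02,0.005,0.1],"twist":0,"hand":0},{"translation":[0,0,0.08],"twist":0,"hand":0},{"translation":[0,0,0.03],"twist":0,"hand":0},{"translation":[0,0,0.02],"twist":0,"hand":0},{"translation":[0,0,0],"twist":0,"hand":0},{"translation":[0,0,0],"twist":0,"hand":0},{"translation":[0,0,0],"twist":0,"hand":0}])

```text
time: 10.55
tool_pos: [0.4578, 0.1528, 0.0815]
tool_rot: [0.0, 0.092, 0.996, 0.0]
contact_force: [0.3, -0.7, -0.6]
gripper_width: 0.454
grasp_force: 60.8
```

Call:
apply_moves(targets=[{"translation":[0,0,0.01],"twist":0,"hand":0},{"translation":[0,0,0],"twist":0,"hand":0},{"translation":[0,0,0],"twist":0,"hand":0}])

```text
time: 10.85
tool_pos: [0.4577, 0.1527, 0.0804]
tool_rot: [0.0, 0.092, 0.996, 0.0]
contact_force: [-0.5, 0.7, -0.2]
gripper_width: 0.452
grasp_force: 60.8
```

Call:
apply_moves(targets=[{"translation":[0,0,0.01],"twist":0,"hand":0},{"translation":[0,0,0],"twist":0,"hand":0},{"translation":[0,0,0],"twist":0,"hand":0}])

```text
time: 11.15
tool_pos: [0.4579, 0.1527, 0.0803]
tool_rot: [-0.0, 0.092, 0.996, -0.0]
contact_force: [-3.8, -1.4, 5.2]
gripper_width: 0.452
grasp_force: 61.3
```

Contact at 5 N. Opening gradually.

Call:
apply_moves(targets=[{"translation":[0,0,0],"twist":0,"hand":0.5},{"translation":[0,0,0],"twist":0,"hand":0.55},{"translation":[0,0,0],"twist":0,"hand":0.6},{"translation":[0,0,0],"twist":0,"hand":0.7},{"translation":[0,0,0],"twist":0,"hand":0.8},{"translation":[0,0,0],"twist":0,"hand":0.9},{"translation":[0,0,0],"twist":0,"hand":0.9},{"translation":[0,0,0],"twist":0,"hand":0.9}])

```text
time: 11.95
tool_pos: [0.4576, 0.1527, 0.0793]
tool_rot: [-0.0, 0.092, 0.996, 0.0]
contact_force: [0.5, 0.1, 0.1]
gripper_width: 0.9
grasp_force: 0.0
```

Call:
apply_moves(targets=[{"translation":[0,0,-0.05],"twist":0,"hand":0.9},{"translation":[0,0,-0.1],"twist":0,"hand":0.9},{"translation":[0,0,-0.2],"twist":0,"hand":0.9},{"translation":[0,0,-0.35],"twist":0,"hand":0.9},{"translation":[0,0,-0.35],"twist":0,"hand":0.9},{"translation":[0,0,-0.35],"twist":0,"hand":0.9},{"translation":[0,0,-0.35],"twist":0,"hand":0.9},{"translation":[0,0,0],"twist":0,"hand":0.9}])

```text
time: 12.75
tool_pos: [0.4605, 0.1532, 0.2621]
tool_rot: [0.006, 0.092, 0.996, 0.002]
contact_force: [1.0, 0.9, 0.4]
gripper_width: 0.901
grasp_force: 0.0
```

Call:
apply_moves(targets=[{"translation":[0.1,0,0],"twist":0,"hand":0.9},{"translation":[0,0,0],"twist":0,"hand":0.9},{"translation":[0,0,0],"twist":0,"hand":0.9}])

```text
time: 13.05
tool_pos: [0.4467, 0.1545, 0.2527]
tool_rot: [-0.001, 0.092, 0.996, -0.0]
contact_force: [0.3, 0.2, -0.6]
gripper_width: 0.9
grasp_force: 0.0
```

Run:
```python
from h import *
p,R,s=tool();print(s['time'],p.round(4),R.round(3).tolist())
a=save('wrist','w6');b=save('scene','s6')
cv2.imwrite('pics/m6.png',np.hstack([a[:,50:450],cv2.resize(b[140:236,170:270],(400,384))])[...,::-1])
for c in('wrist','scene'):
  for q in('scoop','gate_tab'):
    for r in recognise(c,q): print(c,q,round(r['score'],2),np.round(r['point'],3),project(c,r['point']).round())
```

```text
13.05 [0.4467 0.1545 0.2527] [[-0.983, 0.183, -0.003], [0.183, 0.983, -0.0], [0.002, -0.001, -1.0]]
wrist scoop 0.74 [ 0.406 -0.052  0.015] [[ 83. 161.]]
wrist scoop 0.68 [ 0.554 -0.053  0.012] [[122. 263.]]
wrist scoop 0.62 [0.458 0.159 0.066] [[261. 182.]]
wrist gate_tab 0.78 [0.543 0.136 0.161] [[255. 310.]]
scene scoop 0.7 [0.452 0.156 0.075] [[221. 200.]]
scene scoop 0.69 [ 0.549 -0.054  0.019] [[283. 231.]]
scene scoop 0.46 [ 0.403 -0.048  0.019] [[245. 246.]]
scene gate_tab 0.73 [0.548 0.13  0.169] [[248. 170.]]
scene gate_tab 0.51 [0.443 0.38  0.037] [[187. 186.]]
```

View pics/m6.png

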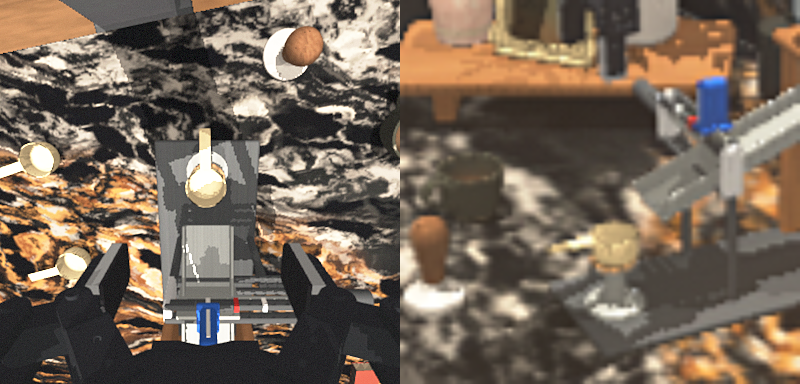

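The scoop stands upright on the cork with its bowl at wrist (255,190). The blue tab is at wrist (258,325), the white line is at its mark, and the red mark is to its right (+y). Measuring both.

Run:
```python
from h import *
p,R,s=tool()
im=cv2.imread('pics/w6.png');h=cv2.cvtColor(im,cv2.COLOR_BGR2HSV)
m=((h[...,0]>100)&(h[...,0]<130)&(h[...,1]>130)).astype(np.uint8);m[:280]=0
v,u=np.nonzero(m);print('blue',len(u),u.min(),u.max(),v.min(),v.max(),u.mean())
Xd=np.array([np.cos(np.radians(-10.6)),np.sin(np.radians(-10.6)),0]);Yd=np.array([-Xd[1],Xd[0],0]);S=np.array([.459,.1525,0])
F=np.c_[Xd,Yd,[0,0,1]]
P=onplane('wrist',[[u.min(),325],[u.max(),325],[(u.min()+u.max())/2,v.max()]],.2);print('tab in disp',((P-S)@F).round(4))
print('tab px pred',project('wrist',[S+F@[x,y,z] for x in(82,108) for y in(-7,7) for z in (202,) for x,y,z in[(x/1000,y/1000,z/1000)]]).round().tolist())
# marks on rail, z~.15
B=onplane('wrist',[[255,190]],.08);print('bowl in disp',((B-S)@F).round(4))
print('tab centre in tool',((S+F@[.095,0,.202]-p)@R).round(4))
```

```text
blue 799 1 509 280 370 258.7509386733417
tab in disp [[ 6.750e-02 -1.824e-01  2.000e-01]
 [ 6.740e-02  1.823e-01  2.000e-01]
 [ 1.093e-01  1.000e-04  2.000e-01]]
tab px pred [[245.0, 344.0], [266.0, 242.0], [246.0, 371.0], [266.0, 242.0]]
bowl in disp [[0.0038 0.     0.08  ]]
tab centre in tool [-1.065e-01  1.000e-04  5.170e-02]
```

Bowl is within 4 mm of the axis and the tab is about at dispenser y 0 to +2 mm. Going above the tab, then down.

Call:
apply_moves(targets=[{"translation":[-0.3,0,0],"twist":0,"hand":0.7},{"translation":[-0.3,0,0],"twist":0,"hand":0.7},{"translation":[-0.3,0,0],"twist":0,"hand":0.7},{"translation":[-0.165,0.01,0],"twist":0,"hand":0.7},{"translation":[0,0,0],"twist":0,"hand":0.7},{"translation":[0,0,0],"twist":0,"hand":0.7}])

```text
time: 13.95
tool_pos: [0.5524, 0.1359, 0.2538]
tool_rot: [-0.001, 0.092, 0.996, -0.0]
contact_force: [-0.1, -0.3, -0.9]
gripper_width: 0.702
grasp_force: 0.0
```

Call:
apply_moves(targets=[{"translation":[0,0,0.15],"twist":0,"hand":0.7},{"translation":[0,0,0.2],"twist":0,"hand":0.7},{"translation":[0,0,0.2],"twist":0,"hand":0.7},{"translation":[0,0,0.1],"twist":0,"hand":0.7},{"translation":[0,0,0],"twist":0,"hand":0.7},{"translation":[0,0,0],"twist":0,"hand":0.7},{"translation":[0,0,0],"twist":0,"hand":0.7}])

```text
time: 14.65
tool_pos: [0.5533, 0.1361, 0.1907]
tool_rot: [0.001, 0.092, 0.996, 0.0]
contact_force: [0.5, 0.7, -0.4]
gripper_width: 0.7
grasp_force: 0.0
```

Call:
apply_moves(targets=[{"translation":[0,0,0.03],"twist":0,"hand":0.5},{"translation":[0,0,0],"twist":0,"hand":0.4},{"translation":[0,0,0],"twist":0,"hand":0.3},{"translation":[0,0,0],"twist":0,"hand":0},{"translation":[0,0,0],"twist":0,"hand":0},{"translation":[0,0,0],"twist":0,"hand":0},{"translation":[0,0,0],"twist":0,"hand":0},{"translation":[0,0,0],"twist":0,"hand":0}])

```text
time: 15.45
tool_pos: [0.5529, 0.1368, 0.1867]
tool_rot: [0.0, 0.092, 0.996, 0.001]
contact_force: [0.6, 5.2, 1.8]
gripper_width: 0.16
grasp_force: 59.7
```

Run:
```python
from h import *
p,R,s=tool();print(s['time'],p.round(4),R.round(3).tolist(),np.round(s['contact_force'],1))
a=save('wrist','w7');b=save('scene','s7')
cv2.imwrite('pics/m7.png',np.hstack([a[:,56:456],cv2.resize(b[140:236,170:270],(400,384))])[...,::-1])
```

```text
15.45 [0.5529 0.1368 0.1867] [[-0.983, 0.183, 0.001], [0.183, 0.983, 0.002], [-0.001, 0.002, -1.0]] [0.6 5.2 1.8]
```

View pics/m7.png

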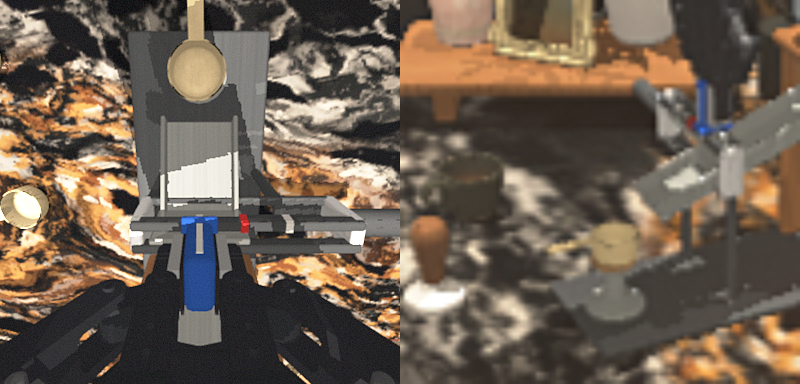

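The tab is gripped (13.6 mm), with the white line at (199,235) on the closed mark and the red mark at (245,222). The scoop is unchanged on the stand. Sliding slowly by 20 mm first.

Call:
apply_moves(targets=[{"translation":[0,0.04,0],"twist":0,"hand":0},{"translation":[0,0.04,0],"twist":0,"hand":0},{"translation":[0,0.04,0],"twist":0,"hand":0},{"translation":[0,0.04,0],"twist":0,"hand":0},{"translation":[0,0.04,0],"twist":0,"hand":0},{"translation":[0,0,0],"twist":0,"hand":0},{"translation":[0,0,0],"twist":0,"hand":0},{"translation":[0,0,0],"twist":0,"hand":0}])

```text
time: 16.35
tool_pos: [0.5563, 0.1548, 0.1866]
tool_rot: [-0.0, 0.092, 0.996, -0.001]
contact_force: [-3.3, -4.9, 3.4]
gripper_width: 0.154
grasp_force: 60.2
```

Run:
```python
from h import *
p,R,s=tool();q=np.array([.5529,.1368,.1867]);print(p,'moved',((p-q)@R).round(4),np.round(s['contact_force'],1),s['gripper_width'])
a=save('wrist','w8')
cv2.imwrite('pics/m8.png',cv2.resize(a[180:330,156:376],None,fx=3,fy=3)[...,::-1])
```

```text
[0.55629632 0.1547726  0.18663113] moved [-0.      0.0183  0.    ] [-3.3 -4.9  3.4] 0.15439613201949637
```

View pics/m8.png

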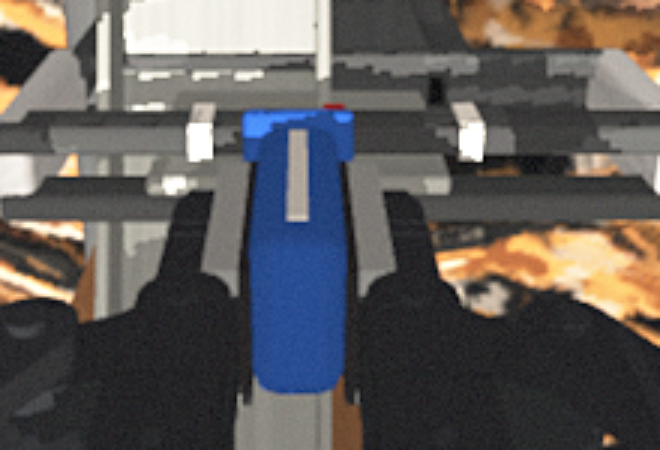

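White line at crop x=298, between the closed mark (201) and the full mark (471), so about 18 mm. That agrees with the 18.3 mm travelled, so about 6.5 mm more.

Call:
apply_moves(targets=[{"translation":[0,0.035,0],"twist":0,"hand":0},{"translation":[0,0.035,0],"twist":0,"hand":0},{"translation":[0,0,0],"twist":0,"hand":0},{"translation":[0,0,0],"twist":0,"hand":0},{"translation":[0,0,0],"twist":0,"hand":0},{"translation":[0,0,0],"twist":0,"hand":0},{"translation":[0,0,0],"twist":0,"hand":0},{"translation":[0,0,0],"twist":0,"hand":0}])

```text
time: 17.2
tool_pos: [0.5575, 0.1614, 0.1866]
tool_rot: [-0.0, 0.092, 0.996, -0.001]
contact_force: [-4.7, -5.6, 4.7]
gripper_width: 0.155
grasp_force: 60.3
```

Run:
```python
from h import *
p,R,s=tool();q=np.array([.5529,.1368,.1867]);print(s['time'],'moved',((p-q)@R).round(4),np.round(s['contact_force'],1),s['gripper_width'],s['grasp_force'])
a=save('wrist','w9')
g=a[222:250,156:376].astype(int) # white line / marks columns
for r in(42,60):
    row=a[180+r,156:376].astype(int);w=np.nonzero((row.min(1)>140)&(np.ptp(row,axis=1)<45))[0]*3;print(r,w.tolist())
```

```text
17.2 moved [-0.     0.025  0.   ] [-4.7 -5.6  4.7] 0.15496917973586477 60.26251137256622
42 [150, 153, 156, 159, 162, 165, 168, 171, 174, 426, 429, 432, 435, 438, 441, 444]
60 [0, 168, 171, 174, 177, 180, 183, 186, 189, 192, 288, 291, 294, 297, 300, 303, 432, 435, 438, 441, 444, 447, 618, 621, 624, 627, 630, 633, 636, 639, 642, 645, 648, 651, 654, 657]
```

Line at 296, midway between the marks (162 and 435), so the gate is half open. Handing in after a last scoop check.

Run:
```python
from h import *
grab_frame('scene')
for r in recognise('scene','scoop'): print(round(r['score'],2),np.round(r['point'],3))
print(job_done())
```

```text
0.7 [ 0.404 -0.05   0.019]
0.63 [ 0.549 -0.054  0.017]
0.56 [0.452 0.153 0.069]
the job is handed in; nothing more can be done
None
```

The scoop is upright and released on the stand, about 4 mm off centre by the camera; the gate is gripped and held at about 25 mm, half open; the job was handed in at about 17 s, with no verdict returned.

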